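# Press two hair-wax tins into the sprung dispenser on the dresser

## Robot

A 6-joint arm with a two-finger parallel gripper is mounted at the origin on the work surface. World frame = base frame: x ahead of the robot, y to its left, z up, the work surface at z = 0. Lengths are in mm, angles in degrees, forces in N, time in s.
With the tool pointing down it reaches from about 350 to 850 mm from the base axis. Payload 8.1 kg.
Tool frame: the origin (TCP) lies midway between the tips of the shut fingers; the grasp point (between the pads) lies 19 mm behind it; z points along the fingers, y is the direction in which the jaws open and shut (so a half turn about z gives the same grasp; the last joint's range is limited). The gripper opens to 85 mm and grips with 20 to 120 N. Pads are 22 mm wide; open, the fingers measure 114 mm over their backs; the gripper's body (76 mm by 85 mm) begins 54 mm behind the grasp point. The pads swing forward as they close: fully open they stand 13 mm farther back than shut.
Start: joints at [-70.554, 7.471, 85.268, -0, 87.261, -4.893], TCP at [247.303, -546.669, 231.292] pointing down, gripper open.
Joint ranges: [-169.43, 169.43], [-51.17, 129.36], [1.28, 143.12], [-76.62, 256.62], [0, 156.53], [-152.29, 152.29]. Speed limits (degrees/s): [136.94, 136.94, 159.86, 180, 180, 180].

## Interface

Orientations are given as [roll, pitch, yaw] about the fixed x, y, z axes, in that order (R = Rz(yaw) Ry(pitch) Rx(roll)).
In Python, from bench import telemetry, snapshot, camera_params, job gives the robot as it stands. The module is installed in compiled form; this text tells all that it offers.
- The arm moves only by the shell command python3 -m jog 'ROWS' [FORCE]. ROWS is JSON, a list that holds one entry, the list of rows, each a list of 7 numbers: the shift along the tool's x, y, z in units of 50 mm (1.0 is 50 mm), then the turn, a rotation vector about the tool's x, y, z in units of 2 pi rad (1.0 is 2 pi rad), then the opening, from 0 (shut) to 1 (fully open). In form: [[[dx, dy, dz, rx, ry, rz, claw], ...]]. A call has 1 to 12 rows; each row shifts and turns the commanded pose from where the row before left it, along the tool's axes as they then stand; what a row does not reach is not made up. A row lasts 1/8 s, in which the tool goes at most 62.5 mm and 10.7 degrees, less where a joint would pass 70% of its speed; a pose out of reach is approached as far as the arm can. A call with a number of a shift or a turn outside -1 to 1 is refused whole. A call with a gripper value outside its range is refused whole. The fingers move at their own pace and stop on an object; FORCE is the grip in N (left out, the last holds). Time passes only in rows, so rows that do not move let the fingers close. It gives the time, the measured TCP pose, the force and the opening at its end, in the units of the state.
- telemetry.sense(): the state, without advancing time (a new reading comes with each control period).
- snapshot(name): name is "scene" or "top"; returns (picture, depth): 384x512x3 uint8, red, green, blue; 384x512 float32, mm along the optical axis (not along the pixel's ray), 0 where there is no reading.
- camera_params(name): a dict with "K" (3x3 intrinsics, pixels), "D" ([k1, k2, p1, p2, k3] as OpenCV has them; the pictures are not rectified), "extrinsics" (4x4, takes a point from camera to world coordinates). Camera axes: x right, y down, z forward; pixel columns grow to the right and rows downward; lengths in mm; the calibration is good to about 2 mm. A picture is of the moment at which its call begins. camera_params takes no time and is no camera call.
- job.hand_in(): hands the job in, once; it reports no verdict.
The state is a dict: "time": time; "joint_pos": joint angles; "qd": joint speeds; "joint_efforts": joint torques, N m; "tool_pos": TCP position; "tcp_rot": TCP orientation; "ft_force": force on the tool from outside, world axes, zero at the start; "wrist_torque": the same for the moment, N m; "finger_gap": finger opening in mm.
Only numpy, scipy, OpenCV 4.12 (cv2) and the standard library are available. Lean on these libraries where they do the work, as an engineer would, in place of code of your own. Each camera call takes 0.05 s, during which the arm holds its last target. There are 200 camera calls.

## Task

Load the two loose hair-wax tins from the steel tray into the sprung tin dispenser: set each one lid up in the mouth and press it down on the pile until both catches snap shut over it. All three tins should end up lying flat in the pile under the shut catches; leave everything else on the dresser where it is.

Things in the scene. Friction and masses are not known exactly. Their poses are not given: they have to be found in the camera images.
- tin_a_mid (a point): Loose plain aluminium hair-wax tin, ribbed screw lid: round, flat, 58 mm in diameter, 22 mm high, 50 to 105 g. This point is its centre, 11 mm above its underside, z up through the lid. Starts lid up on the tray's floor, in the tray's near half; low hair ties lie near, no tall thing within 80 mm of this point.
- tin_b_mid (a point): The other loose plain aluminium hair-wax tin, ribbed screw lid: round, flat, 58 mm in diameter, 22 mm high, 50 to 105 g. This point is its centre, 11 mm above its underside, z up through the lid. Also starts lid up on the tray's floor, in the near half.
- tin_in_mid (a point): The same kind of plain aluminium hair-wax tin, ribbed screw lid: round, flat, 58 mm in diameter, 22 mm high, 50 to 105 g. This point is its centre, 11 mm above its underside, z up through the lid. Already loaded: on the platform in the dispenser, under the catches.
- dispenser: Stainless sprung tin dispenser, fixed. Origin: centre of the base's underside on the dresser, z up the guide's axis. Base 116 mm across, 12 mm thick. Four 6 mm guide rods at 45 degrees to its x and y, 61 mm clear across, flared out over the top 10 mm, tops 129 mm up, surround a spring-lifted platform. Two catches face each other across the mouth, on the x sides.
- collar (a point): On the guide's axis, level with the top of the collar round the outside of the rods, 100 mm up; collar 85 mm across outside. Above it the +y and -y sides are open between the rods (41 mm clear): fingers holding a tin across the dispenser's y fit there, but cannot go below the collar, so the last of the way is pressed from above.
- seat (a point): On the axis, 125.5 mm up: about where the centre of a tin lies once it is set in the mouth and let go. It then rests on the two catch slopes with its underside about 114 mm and its lid about 136 mm above the dresser, loosely held by the rods. Axes as the dispenser's.
- mouth (a point): On the axis, 102 mm up, level with the shut catch tips' undersides. A tin pressed on the middle of its lid (5 to 15 N in all) spreads the catches; they snap shut over it once its lid is just below this level, with 2 to 6 mm more travel to spare. Let go, the spring lifts the pile until its top lid rests against the tips.
- platform (a joint): How far the spring-lifted platform is pushed down, m: 0 = top stop (its face 100 mm above the dresser), about 0.020 with one tin under the catches, 0.042 with two, 0.064 with three, 0.074 = bottom stop. Upward spring 4 N at the top plus 100 N/m.
- catch_a (a joint): Opening, rad, of the sprung leaf catch on the dispenser's +x side: 0 = shut, 0.3 to 0.45 while a tin passes. 14 mm wide, hinged at its top (119 mm up; a thumb tab rises outwards to 127 mm), sloping inwards and down to its tip; shut tips are 45 mm apart, so what presses between them must be narrower.
- catch_b (a joint): Opening, rad, of the sprung leaf catch on the dispenser's -x side: 0 = shut, 0.3 to 0.45 while a tin passes. 14 mm wide, hinged at its top (119 mm up; a thumb tab rises outwards to 127 mm), sloping inwards and down to its tip; shut tips are 45 mm apart, so what presses between them must be narrower.
- tray: Rectangular stainless steel tray, fixed, 280 mm (its x) by 400 mm (its y), rim 19 mm high, floor 3 mm thick; origin: centre of its underside on the dresser. Its near half (-x) holds the two loose tins, with over 30 mm free beside each along the tray's y; the taller things stand in its far half.
- hair_tie_a: Plastic hair tie, a ring 44 mm across and 9 mm high, lying in the tray; origin: centre of its underside. Not part of the job.
- hair_tie_b: Another plastic hair tie, a ring 44 mm across and 9 mm high, lying in the tray; origin: centre of its underside. Not part of the job.
- watch: Metal watch with a plain dial lying flat in the tray near its far rim, 185 mm long along its y, 37 mm wide, 9 mm high; origin: under the dial. Not part of the job.
- cologne: Square-shouldered amber glass cologne bottle, 32 by 52 mm, 106 mm high, standing in the tray's far left corner (+x, +y); origin: centre of its underside. Not part of the job.
- skull_box: Ceramic sugar-skull box with a clip-on lid, 73 mm across, 81 mm high, standing in the tray's far right corner (+x, -y); origin: centre of its underside. Not part of the job.
- cross: Small wooden cross on a foot, 183 mm high, 105 mm wide, standing to the right of the tray; origin: centre of its underside. Not part of the job.
- cream_jar: White cream jar, 74 mm in diameter and 48 mm high, too wide for the dispenser, standing behind the dispenser; origin: centre of its underside. Not part of the job.
- balm_tin: Small lip-balm tin, 38 mm in diameter and 12 mm high, too small for the dispenser, lying in front of the dispenser; origin: centre of its underside. Not part of the job.
Mind the look-alikes: they are no part of the job. What is shaped like the part that bears tin_a_mid but red is not meant.

How it is judged:
By the outcome, as a careful person would: the job done as asked, in the order asked, and still so for the second after the job is handed in, with the robot touching nothing.
It also fails if it takes over 72 s, if anything falls off the work surface, if the arm or the gripper's body presses on something with over 40 N, if the wrist force passes 120 N, or if a joint passes its speed limit or range.

## Working session

There is one attempt and no reset: what is moved stays moved. The work goes in short steps, Python scripts to look and compute and a shell command to move; the robot and the scene stay as the last step left them, time stands still between calls to the robot, and variables do not carry over. Pictures are saved under pics/ and viewed, about 8 in all and at most 12, crops included, and the job is handed in when it is done.

```bash
mkdir -p pics
python3 - <<'E'
from bench import telemetry, snapshot, camera_params
import cv2, numpy as np
for n in("scene","top"):
    p,d=snapshot(n); np.savez(f"{n}0.npz",p=p,d=d); cv2.imwrite(f"pics/{n}0.png",cv2.resize(p[:,:,::-1],(800,600),interpolation=cv2.INTER_CUBIC))
    c=camera_params(n); print(n,c["K"],c["D"],np.round(c["extrinsics"],3), (d==0).mean())
print(telemetry.sense())
E
```

```text
scene [[364.29850096   0.         253.09276769]
 [  0.         364.29850096 191.69655491]
 [  0.           0.           1.        ]] [-0.02004797  0.          0.          0.          0.        ] [[ 3.570000e-01  7.900000e-01 -4.980000e-01  1.020991e+03]
 [ 9.340000e-01 -3.010000e-01  1.910000e-01 -3.245130e+02]
 [ 1.000000e-03 -5.330000e-01 -8.460000e-01  8.664250e+02]
 [ 0.000000e+00  0.000000e+00  0.000000e+00  1.000000e+00]] 0.004170735677083333
top [[474.08083177   0.         251.86091223]
 [  0.         474.08083177 194.4684458 ]
 [  0.           0.           1.        ]] [-0.18987385  0.          0.          0.          0.        ] [[ 2.400000e-02 -9.970000e-01  7.000000e-02  4.479680e+02]
 [-1.000000e+00 -2.300000e-02  9.000000e-03 -1.441950e+02]
 [-7.000000e-03 -7.000000e-02 -9.980000e-01  1.590306e+03]
 [ 0.000000e+00  0.000000e+00  0.000000e+00  1.000000e+00]] 0.004216512044270833
{'time': 0.1, 'joint_pos': array([-7.05555624e+01,  7.51017429e+00,  8.53215736e+01, -1.26159513e-03,
        8.72629269e+01, -4.89273587e+00]), 'qd': array([-0.01203338, -0.14406529, -0.1809422 ,  0.0490326 , -0.00438749,
       -0.00496848]), 'joint_efforts': array([ 1.45271970e-03, -5.70951748e+01, -5.01939476e+01, -1.63903342e-04,
        8.26353673e-03, -3.80524352e-05]), 'tool_pos': array([ 247.11576616, -546.21067795,  230.36972008]), 'tcp_rot': array([-1.79905563e+02, -6.81940145e-03,  2.43372292e+01]), 'ft_force': array([-0.40993827, -0.29866764, -1.0202563 ]), 'wrist_torque': array([ 0.00648603,  0.05418349, -0.08237151]), 'finger_gap': 85.18441595986626}
```

View pics/scene0.png

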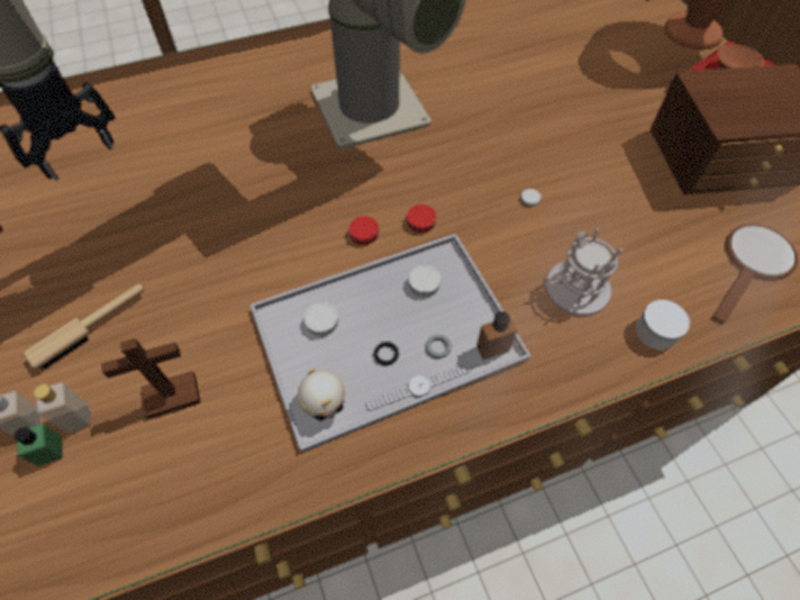

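View pics/top0.png

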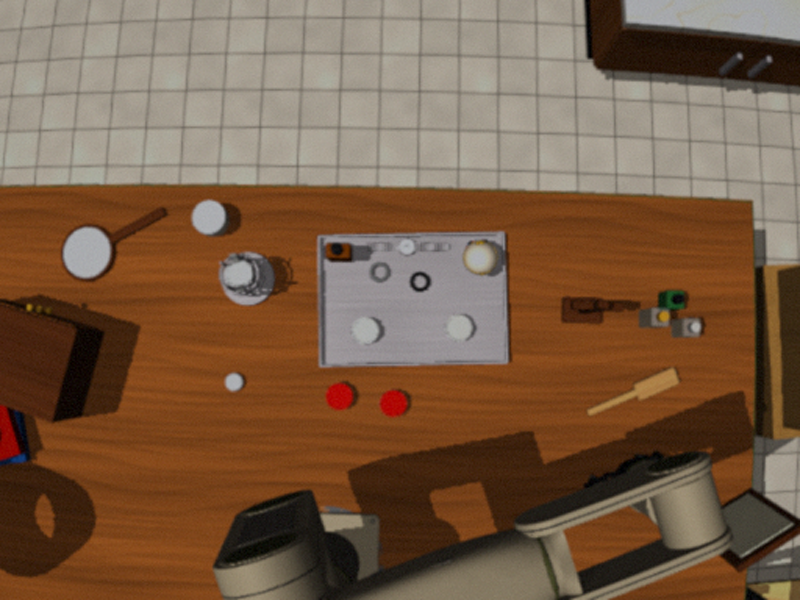

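Top view, in 800×600 picture pixels: two bare metal tins in the tray's near half at (366,330) and (460,327), with red look-alikes outside it at (340,396) and (394,403). The dispenser is at (245,278), the cream jar at (210,217) and the balm tin at (234,382). The two aluminium tins fit the description. Next I'll measure them and make an enlarged crop.

```bash
cat > h.py <<'E'
import numpy as np, cv2
from bench import snapshot, camera_params
def cast(n,uv,z):
    c=camera_params(n); E=np.array(c["extrinsics"])
    q=cv2.undistortPoints(np.array(uv,float).reshape(-1,1,2),np.array(c["K"]),np.array(c["D"])).reshape(-1,2)
    r=np.c_[q,np.ones(len(q))]@E[:3,:3].T; o=E[:3,3]
    return o+r*((z-o[2])/r[:,2])[:,None]
def cloud(n,d):
    c=camera_params(n); E=np.array(c["extrinsics"]); h,w=d.shape
    uv=np.stack(np.meshgrid(np.arange(w),np.arange(h)),-1).reshape(-1,1,2).astype(float)
    q=cv2.undistortPoints(uv,np.array(c["K"]),np.array(c["D"])).reshape(-1,2)
    P=np.c_[q,np.ones(len(q))]*d.reshape(-1,1)
    return (P@E[:3,:3].T+E[:3,3]).reshape(h,w,3)
def proj(n,P):
    c=camera_params(n); E=np.linalg.inv(np.array(c["extrinsics"]))
    return cv2.projectPoints(np.array(P,float).reshape(-1,3),cv2.Rodrigues(E[:3,:3])[0],E[:3,3],np.array(c["K"]),np.array(c["D"]))[0].reshape(-1,2)
E
python3 - <<'E'
from h import *
S={n:np.load(n+"0.npz") for n in("scene","top")}
C={n:cloud(n,S[n]["d"]) for n in S}
seeds={"scene":[(205,205),(271,179)],"top":[(294,209),(234,211)]}
for n in S:
    p=S[n]["p"]; g=p.min(2).astype(int); X=C[n]
    for s in seeds[n]:
        c0=cast(n,[s],25)[0]
        m=(np.hypot(X[...,0]-c0[0],X[...,1]-c0[1])<45)&(X[...,2]>18)&(X[...,2]<40)
        ys,xs=np.nonzero(m); print(n,"tin depth",m.sum(),np.round(X[m].mean(0),1))
        lab=(p[s[1]-12:s[1]+13,s[0]-14:s[0]+15].min(2)); t,b=cv2.threshold(lab,0,255,cv2.THRESH_OTSU)
        (cx,cy),r=cv2.minEnclosingCircle(max(cv2.findContours(b,0,2)[0],key=cv2.contourArea)); print("  bright",np.round(cast(n,[(cx+s[0]-14,cy+s[1]-12)],25)[0],1),r)
    s={"scene":(370,184),"top":(157,178)}[n]; c0=cast(n,[s],12)[0]
    near=np.hypot(X[...,0]-c0[0],X[...,1]-c0[1])<75
    for lo,hi in((6,18),(85,103),(103,112),(112,124),(124,136)):
        m=near&(X[...,2]>lo)&(X[...,2]<hi)
        if m.sum(): 
            q=X[m]; print(n,lo,hi,m.sum(),np.round(q.mean(0),1),np.round(q.min(0)[:2]),np.round(q.max(0)[:2]), cv2.minEnclosingCircle(q[:,:2].astype(np.float32)))
a=cv2.resize(S["scene"]["p"][140:205,335:405][:,:,::-1],(400,372),interpolation=cv2.INTER_CUBIC)
b=cv2.resize(S["top"]["p"][155:200,130:190][:,:,::-1],(400,300),interpolation=cv2.INTER_CUBIC)
c=cv2.resize(S["top"]["p"][195:265,205:315][:,:,::-1],(400,228),interpolation=cv2.INTER_CUBIC)
o=np.zeros((600,800,3),np.uint8);o[:372,:400]=a;o[:300,400:]=b;o[372:,:400]=c;cv2.imwrite("pics/crop1.png",o)
E
```

```text
scene tin depth 336 [ 512.5 -266.3   24. ]
  bright [ 519.1 -269.5   25. ] 18.43918800354004
scene tin depth 299 [502.3 -69.5  24.3]
  bright [504.3 -72.8  25. ] 18.43918800354004
scene 6 18 712 [617.6 172.9  12.2] [549. 128.] [664. 242.] ((607.1369018554688, 185.93309020996094), 58.94227600097656)
scene 85 103 432 [609.8 182.3  99.5] [569. 144.] [648. 228.] ((606.9739990234375, 186.10455322265625), 42.59311294555664)
scene 103 112 135 [607.4 185.1 105.3] [572. 147.] [646. 214.] ((607.7551879882812, 183.35269165039062), 38.358619689941406)
scene 112 124 86 [604.5 186.4 118.6] [566. 154.] [645. 217.] ((605.3717041015625, 187.25767517089844), 39.96978759765625)
scene 124 136 44 [606.1 185.2 126.7] [569. 152.] [646. 219.] ((607.0087280273438, 185.1553192138672), 39.24351119995117)
top tin depth 239 [ 510.9 -266.4   24.9]
  bright [ 512.8 -271.1   25. ] 18.43918800354004
top tin depth 233 [500.6 -69.1  25. ]
  bright [501.5 -72.9  25. ] 18.43918800354004
top 6 18 368 [600.5 170.5  11.8] [533. 127.] [679. 256.] ((606.66162109375, 191.20925903320312), 74.61570739746094)
top 85 103 263 [607.3 184.7  99.1] [566. 146.] [650. 226.] ((607.6912231445312, 188.17715454101562), 42.59519958496094)
top 103 112 128 [606.9 187.9 105.6] [568. 145.] [648. 224.] ((607.7362670898438, 185.90557861328125), 40.8153190612793)
top 112 124 46 [613.6 190.8 119.5] [570. 168.] [646. 218.] ((609.751220703125, 188.37631225585938), 39.74106216430664)
top 124 136 26 [608.1 189.1 127.3] [570. 153.] [646. 220.] ((607.61865234375, 188.0251922607422), 40.22254943847656)
```

View pics/crop1.png

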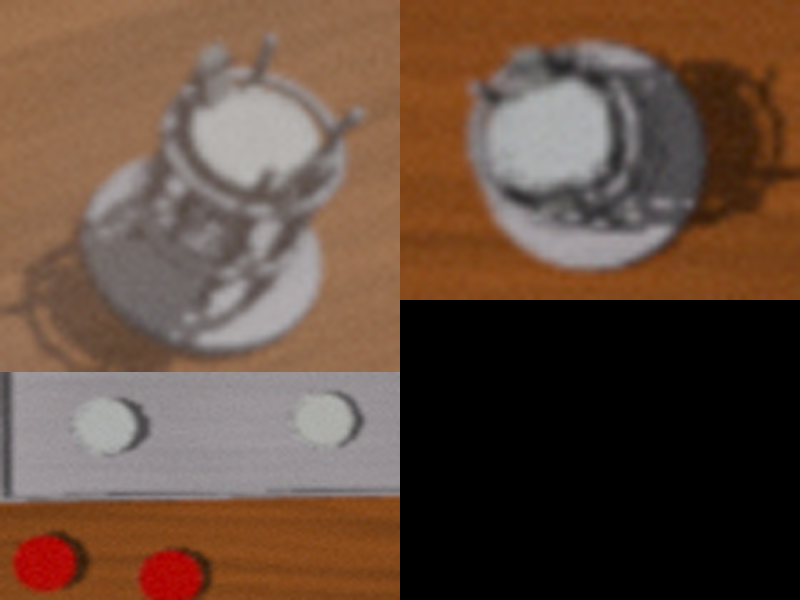

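The crop confirms two bare aluminium tins with the red ones well apart. The dispenser's lid, rods and catches are visible. Next is the dispenser's yaw, from the points at rod-tip height.

Run:
```python
from h import *
from scipy.cluster.hierarchy import fclusterdata
for n in("scene","top"):
    X=cloud(n,np.load(n+"0.npz")["d"]).reshape(-1,3); c=np.array([607.2,186.])
    v=X[:,:2]-c; r=np.hypot(*v.T); m=(r<55)&(X[:,2]>109)&(X[:,2]<145)
    Q=X[m]; l=fclusterdata(Q[:,:2],7,criterion="distance",method="single")
    for k in set(l):
        q=Q[l==k]; w=q[:,:2].mean(0)-c
        if len(q)>2: print(n,len(q),np.round(w,1),"ang",round(np.degrees(np.arctan2(w[1],w[0])),1),"r",round(np.hypot(*w),1),"z",q[:,2].min().round(),q[:,2].max().round())
    X=X[(np.abs(X[:,0]-505)<170)&(np.abs(X[:,1]+150)<270)]
    t=X[(X[:,2]>1.5)&(X[:,2]<22)]
```

```text
scene 13 [ 31.  -18.6] ang -30.9 r 36.2 z 109.0 131.0
scene 18 [17.8 29.4] ang 58.8 r 34.4 z 109.0 130.0
scene 39 [33.8  7.8] ang 12.9 r 34.7 z 109.0 129.0
scene 15 [-18.  -30.6] ang -120.5 r 35.5 z 110.0 129.0
scene 48 [-31.7  -8.2] ang -165.5 r 32.7 z 109.0 127.0
scene 15 [-29.3  17.2] ang 149.6 r 33.9 z 111.0 131.0
top 8 [ 30.6 -16.4] ang -28.2 r 34.7 z 110.0 128.0
top 9 [19.  29.8] ang 57.5 r 35.3 z 111.0 129.0
top 32 [32.4 10.3] ang 17.6 r 33.9 z 109.0 132.0
top 4 [-18.1 -30.9] ang -120.3 r 35.8 z 125.0 131.0
top 9 [-30.1  19.9] ang 146.6 r 36.1 z 111.0 129.0
top 23 [-31.3  -7.1] ang -167.2 r 32.1 z 109.0 130.0
```

Dispenser axis is about (607.4,186), yaw about 14.3°. Tins are at (502,-69) and (512,-266). I'll keep tool yaw 14.3° throughout, with the jaws across the dispenser's y, and fetch the right-hand tin first.

```bash
python3 -m jog '[[[0,0,0,0,0,0.014,1],[0,0,0,0,0,0.014,1],[0.65,-0.41,0.2,0,0,0,1],[0.65,-0.41,0.2,0,0,0,1],[0.65,-0.41,0.2,0,0,0,1],[0.65,-0.41,0.2,0,0,0,1],[0.65,-0.41,0.2,0,0,0,1],[0.65,-0.41,0.2,0,0,0,1],[0.65,-0.41,0.2,0,0,0,1],[0.65,-0.41,0.2,0,0,0,1],[0.65,-0.41,0.2,0,0,0,1],[0.65,-0.41,0.2,0,0,0,1]]]' 40
cat >> h.py <<'E'
def go(x,y,z):
    "shift to a point in tool units, from the measured pose"
    from bench import telemetry
    from scipy.spatial.transform import Rotation as R
    s=telemetry.sense(); r=R.from_euler("xyz",s["tcp_rot"],degrees=True)
    print("tcp",np.round(s["tool_pos"],1),np.round(s["tcp_rot"],2),"gap",round(s["finger_gap"],1),"F",np.round(s["ft_force"],1),"t",round(s["time"],2))
    print("units",np.round(r.inv().apply(np.array([x,y,z])-s["tool_pos"])/50,3))
E
python3 -c "
from h import *; go(512,-266.4,4)"
```

```text
time: 1.6
tool_pos: [512.3, -266.7, 130.5]
tcp_rot: [-180.0, 0.0, 14.3]
ft_force: [0.1, -0.2, -1.0]
finger_gap: 85.3
tcp [ 512.3 -266.7  130.5] [-1.7997e+02  3.0000e-02  1.4260e+01] gap 85.3 F [ 0.1 -0.2 -1. ] t 1.6
units [-2.00e-03 -6.00e-03  2.53e+00]
```

```bash
python3 -m jog '[[[0,0,0.8,0,0,0,1],[0,0,0.8,0,0,0,1],[0,0,0.5,0,0,0,1],[0,0,0.3,0,0,0,1],[0,0,0.13,0,0,0,1],[0,0,0,0,0,0,0],[0,0,0,0,0,0,0],[0,0,0,0,0,0,0],[0,0,0,0,0,0,0],[0,0,0,0,0,0,0],[0,0,0,0,0,0,0]]]' 40
```

```text
time: 2.98
tool_pos: [512.9, -268.7, 6.4]
tcp_rot: [179.9, -0.1, 14.3]
ft_force: [0.4, 0.3, 6.1]
finger_gap: 56.7
```

```bash
python3 -m jog '[[[0,0,-0.1,0,0,0,0],[0,0,-0.3,0,0,0,0],[0,0,-0.6,0,0,0,0],[0,0,-0.8,0,0,0,0],[0,0,-0.8,0,0,0,0],[0,0,-0.4,0,0,0,0],[0,0,0,0,0,0,0],[0,0,0,0,0,0,0]]]'
python3 - <<'E'
from h import *
go(607.4,186,200)
o=[]
for n in("scene","top"):
    p,d=snapshot(n); np.savez(n+"1.npz",p=p,d=d)
    u,v=proj(n,[512,-268,140])[0].astype(int); print(n,u,v)
    o.append(cv2.resize(p[max(v-35,0):v+35,u-35:u+35][:,:,::-1],(400,400),interpolation=cv2.INTER_CUBIC))
cv2.imwrite("pics/held1.png",np.hstack(o))
E
```

```text
time: 3.98
tool_pos: [510.9, -267.4, 152.9]
tcp_rot: [-179.9, 0.1, 14.3]
ft_force: [0.5, -0.5, -1.7]
finger_gap: 56.4
tcp [ 510.9 -267.4  152.9] [-1.7989e+02  1.0000e-01  1.4260e+01] gap 56.4 F [ 0.5 -0.5 -1.7] t 3.98
units [ 4.102 -8.315 -0.933]
scene 199 178
top 296 207
```

View pics/held1.png

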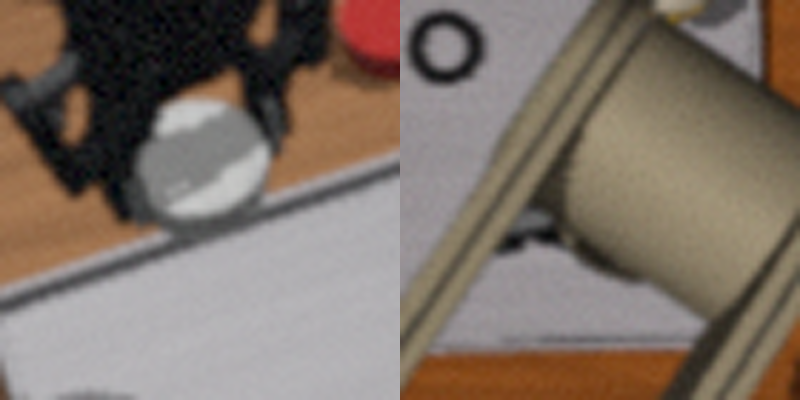

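The scene view shows the tin held level between the fingers. I'll fit its position relative to the TCP from the depth.

```bash
cat >> h.py <<'E'
def tin_in_hand(f):
    from bench import telemetry
    from scipy.optimize import least_squares
    t=telemetry.sense()["tool_pos"]; z=np.load(f); X=cloud("scene",z["d"]); bright=z["p"].min(2)>75
    m=(np.hypot(X[...,0]-t[0],X[...,1]-t[1])<40)&(abs(X[...,2]-t[2])<45)&bright
    Q=X[m]; h,e=np.histogram(Q[:,2]-t[2],np.arange(-30,45,3)); print(dict(zip(e.astype(int),h)))
    top=np.median(Q[Q[:,2]>t[2]+8][:,2]); L=Q[abs(Q[:,2]-top)<4]
    A=np.c_[L[:,:2]-t[:2],np.ones(len(L))]; print("lid z-tcp",round(top-t[2],1),"slope",np.round(np.linalg.lstsq(A,L[:,2],rcond=None)[0],3))
    W=Q[(Q[:,2]<top-5)&(Q[:,2]>top-20)]
    s=least_squares(lambda c:np.hypot(W[:,0]-c[0],W[:,1]-c[1])-29,t[:2]-[5,0],loss="soft_l1"); print(len(W),"wall circle-tcp",np.round(s.x-t[:2],1))
    print("lid max toward cam",np.round(((L[:,:2]-t[:2])@np.array([.934,-.357])).max(),1))
E
python3 -c "
from h import *; tin_in_hand('scene1.npz')"
```

```text
{np.int64(-30): np.int64(0), np.int64(-27): np.int64(0), np.int64(-24): np.int64(0), np.int64(-21): np.int64(0), np.int64(-18): np.int64(0), np.int64(-15): np.int64(0), np.int64(-12): np.int64(0), np.int64(-9): np.int64(0), np.int64(-6): np.int64(1), np.int64(-3): np.int64(10), np.int64(0): np.int64(13), np.int64(3): np.int64(15), np.int64(6): np.int64(8), np.int64(9): np.int64(8), np.int64(12): np.int64(16), np.int64(15): np.int64(136), np.int64(18): np.int64(227), np.int64(21): np.int64(5), np.int64(24): np.int64(0), np.int64(27): np.int64(2), np.int64(30): np.int64(0), np.int64(33): np.int64(1), np.int64(36): np.int64(0), np.int64(39): np.int64(2)}
lid z-tcp 18.3 slope [-9.00000e-03  1.20000e-02  1.70678e+02]
60 wall circle-tcp [-3.   0.9]
lid max toward cam 27.7
```

```bash
python3 -m jog '[[[0.345,-0.692,-0.25,0,0,0,0],[0.345,-0.692,-0.25,0,0,0,0],[0.345,-0.692,-0.25,0,0,0,0],[0.345,-0.692,-0.25,0,0,0,0],[0.345,-0.692,0,0,0,0,0],[0.345,-0.692,0,0,0,0,0],[0.345,-0.692,0,0,0,0,0],[0.345,-0.692,0,0,0,0,0],[0.345,-0.692,0,0,0,0,0],[0.345,-0.692,0,0,0,0,0],[0.345,-0.692,0,0,0,0,0],[0.345,-0.692,0,0,0,0,0]]]'
python3 -m jog '[[[0,0,0,0,0,0,0],[0,0,0,0,0,0,0]]]' >/dev/null
python3 - <<'E'
from h import *
p,d=snapshot("scene"); np.savez("scene2.npz",p=p,d=d); tin_in_hand("scene2.npz")
go(609.1,186.3,118)
E
```

```text
time: 5.58
tool_pos: [609.5, 186.6, 202.8]
tcp_rot: [-180.0, 0.2, 14.3]
ft_force: [-0.0, -0.0, -0.9]
finger_gap: 56.4
{np.int64(-30): np.int64(0), np.int64(-27): np.int64(0), np.int64(-24): np.int64(0), np.int64(-21): np.int64(0), np.int64(-18): np.int64(0), np.int64(-15): np.int64(0), np.int64(-12): np.int64(0), np.int64(-9): np.int64(0), np.int64(-6): np.int64(0), np.int64(-3): np.int64(12), np.int64(0): np.int64(11), np.int64(3): np.int64(10), np.int64(6): np.int64(7), np.int64(9): np.int64(11), np.int64(12): np.int64(15), np.int64(15): np.int64(90), np.int64(18): np.int64(98), np.int64(21): np.int64(3), np.int64(24): np.int64(1), np.int64(27): np.int64(0), np.int64(30): np.int64(2), np.int64(33): np.int64(0), np.int64(36): np.int64(1), np.int64(39): np.int64(3)}
lid z-tcp 17.9 slope [-1.00000e-03  1.90000e-02  2.21543e+02]
52 wall circle-tcp [-3.8  0.7]
lid max toward cam 27.6
tcp [609.7 184.6 203.7] [1.7998e+02 1.1000e-01 1.4240e+01] gap 56.3 F [ 0.4  1.  -1.2] t 5.88
units [ 1.000e-03 -3.700e-02  1.714e+00]
```

```bash
python3 -m jog '[[[0,0,0.5,0,0,0,0],[0,0,0.5,0,0,0,0],[0,0,0.3,0,0,0,0],[0,0,0.1,0,0,0,0],[0,0,0.08,0,0,0,0],[0,0,0.08,0,0,0,0],[0,0,0.08,0,0,0,0],[0,0,0,0,0,0,0],[0,0,0,0,0,0,0]]]'
python3 - <<'E'
from h import *
p,d=snapshot("scene"); np.savez("scene3.npz",p=p,d=d); go(609.1,186.3,118)
u,v=proj("scene",[607,186,120])[0].astype(int)
cv2.imwrite("pics/seat1.png",cv2.resize(p[v-35:v+35,u-40:u+40][:,:,::-1],(640,560),interpolation=cv2.INTER_CUBIC))
E
```

```text
time: 7.0
tool_pos: [610.2, 185.5, 123.0]
tcp_rot: [-180.0, -0.0, 14.3]
ft_force: [0.1, -0.0, -1.6]
finger_gap: 56.4
tcp [610.3 185.6 123.1] [-1.800e+02 -2.000e-02  1.426e+01] gap 56.3 F [-0.1 -0.6 -0.7] t 7.05
units [-0.019 -0.02   0.101]
```

View pics/seat1.png

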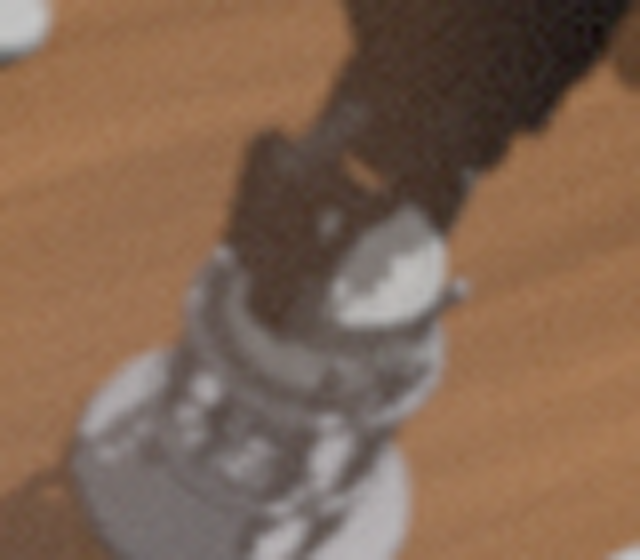

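The tin is between the rod flares (lid at about (400,270) in the crop) with no contact force, so I'll go down the last bit.

```bash
python3 -m jog '[[[0,0,0.04,0,0,0,0],[0,0,0.04,0,0,0,0],[0,0,0.03,0,0,0,0],[0,0,0,0,0,0,0],[0,0,0,0,0,0,0]]]'
```

```text
time: 7.68
tool_pos: [609.7, 185.8, 117.3]
tcp_rot: [-180.0, 0.0, 14.3]
ft_force: [-4.2, 2.2, 3.7]
finger_gap: 56.6
```

```bash
python3 -m jog '[[[0,0,0,0,0,0,0.85],[0,0,0,0,0,0,0.85],[0,0,0,0,0,0,0.85],[0,0,-0.1,0,0,0,0.85],[0,0,-0.3,0,0,0,0.85],[0,0,-0.6,0,0,0,0.85],[0,0,-0.6,0,0,0,0],[0,0,0,0,0,0,0],[0,0,0,0,0,0,0],[0,0,0,0,0,0,0],[0,0,0,0,0,0,0]]]'
python3 - <<'E'
from h import *
p,d=snapshot("scene"); np.savez("scene4.npz",p=p,d=d); go(607.3,186,138)
X=cloud("scene",d); m=(np.hypot(X[...,0]-607,X[...,1]-186)<29)&(X[...,2]>128)&(X[...,2]<150)&(p.min(2)>75)
L=X[m]; print(m.sum(),np.round(np.median(L,0),1),np.linalg.lstsq(np.c_[L[:,:2]-[607,186],np.ones(len(L))],L[:,2],rcond=None)[0].round(3))
u,v=proj("scene",[607,186,120])[0].astype(int)
cv2.imwrite("pics/seat2.png",cv2.resize(p[v-35:v+35,u-40:u+40][:,:,::-1],(640,560),interpolation=cv2.INTER_CUBIC))
E
```

```text
time: 9.05
tool_pos: [609.6, 185.3, 196.1]
tcp_rot: [-180.0, 0.1, 14.3]
ft_force: [0.1, -0.3, -0.4]
finger_gap: -0.0
tcp [609.7 185.3 196.3] [-1.800e+02  9.000e-02  1.426e+01] gap 0.0 F [-0.5  0.7 -1.1] t 9.1
units [-0.041 -0.024  1.166]
328 [609.4 184.8 135.1] [1.00000e-03 1.50000e-02 1.35136e+02]
```

View pics/seat2.png

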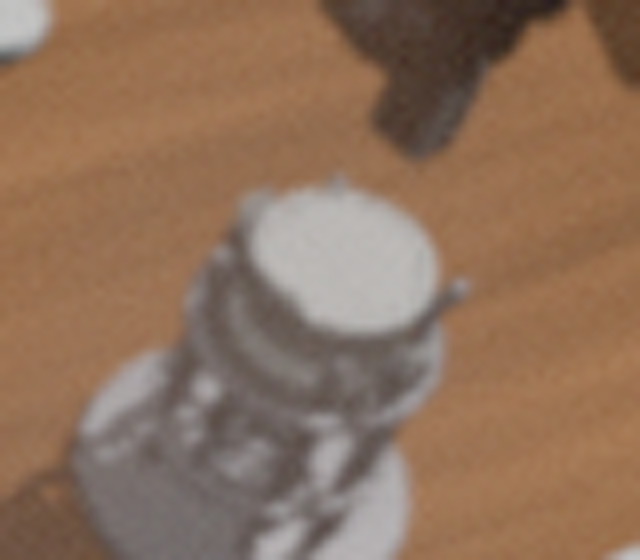

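The tin is seated flat in the mouth (lid at crop (345,262), z about 135). The shut fingers will now press on its middle.

```bash
python3 -m jog '[[[-0.04,-0.02,0.4,0,0,0,0],[0,0,0.4,0,0,0,0],[0,0,0.2,0,0,0,0],[0,0,0.12,0,0,0,0],[0,0,0.12,0,0,0,0],[0,0,0.12,0,0,0,0],[0,0,0.12,0,0,0,0],[0,0,0.12,0,0,0,0],[0,0,0.12,0,0,0,0],[0,0,0.1,0,0,0,0],[0,0,0.1,0,0,0,0]]]'
```

```text
time: 10.48
tool_pos: [609.8, 186.7, 103.8]
tcp_rot: [-180.0, -0.3, 14.3]
ft_force: [-1.3, 1.8, 8.8]
finger_gap: 0.0
```

```bash
python3 -m jog '[[[0,0,0.06,0,0,0,0],[0,0,0.06,0,0,0,0],[0,0,0,0,0,0,0],[0,0,0,0,0,0,0]]]'
```

```text
time: 10.98
tool_pos: [609.8, 186.7, 97.7]
tcp_rot: [-180.0, -0.3, 14.3]
ft_force: [0.3, 1.1, 5.5]
finger_gap: 0.2
```

```bash
python3 -m jog '[[[0,0,0.03,0,0,0,0],[0,0,0,0,0,0,0],[0,0,-0.1,0,0,0,0],[0,0,-0.3,0,0,0,0],[0,0,-0.8,0,0,0,0],[0,0,-0.8,0,0,0,0],[0,0,0,0,0,0,1],[0,0,0,0,0,0,1]]]'
cat >> h.py <<'E'
def lid(lo,hi):
    p,d=snapshot("scene"); go(607.5,186,200)
    X=cloud("scene",d); m=(np.hypot(X[...,0]-607,X[...,1]-186)<20)&(X[...,2]>lo)&(X[...,2]<hi)&(p.min(2)>75)
    L=X[m]; print(m.sum(),np.round(np.median(L,0),1),np.linalg.lstsq(np.c_[L[:,:2]-[607,186],np.ones(len(L))],L[:,2],rcond=None)[0].round(3))
    return p
E
python3 - <<'E'
from h import *
p=lid(80,145)
s=np.load("scene0.npz"); X=cloud("scene",s["d"]); q=X[(np.hypot(X[...,0]-607,X[...,1]-186)<20)&(X[...,2]>80)]; print("initial lid",np.median(q,0).round(1))
E
```

```text
time: 11.98
tool_pos: [608.0, 185.9, 194.0]
tcp_rot: [180.0, -0.0, 14.3]
ft_force: [0.5, 0.0, 0.3]
finger_gap: 35.8
tcp [607.4 185.7 192.9] [-1.800e+02  9.000e-02  1.426e+01] gap 43.0 F [-0.6 -0.3  0.3] t 12.03
units [ 0.003 -0.005 -0.142]
145 [607.  185.5 102.3] [ 9.0000e-03 -1.0000e-02  1.0229e+02]
initial lid [607.  186.5 102.1]
```

The first tin is in: its lid is at 102.3 mm and level, as the initial one was. Now the second tin.

```bash
python3 -m jog '[[[-0.418,0.554,0,0,0,0,1],[-0.418,0.554,0,0,0,0,1],[-0.418,0.554,0,0,0,0,1],[-0.418,0.554,0,0,0,0,1],[-0.418,0.554,0.4,0,0,0,1],[-0.418,0.554,0.4,0,0,0,1],[-0.418,0.554,0.4,0,0,0,1],[-0.418,0.554,0.4,0,0,0,1],[0,0,0,0,0,0,1],[0,0,0,0,0,0,1]]]'
python3 -c "
from h import *; go(500.5,-70,6)"
```

```text
time: 13.28
tool_pos: [500.2, -69.6, 113.3]
tcp_rot: [-179.9, 0.1, 14.2]
ft_force: [0.5, -0.5, 0.7]
finger_gap: 85.4
tcp [500.2 -69.6 113.3] [-1.7995e+02  5.0000e-02  1.4220e+01] gap 85.4 F [ 0.5 -0.5  0.7] t 13.28
units [0.007 0.01  2.146]
```

```bash
python3 -m jog '[[[0,0.01,0.7,0,0,0,1],[0,0,0.7,0,0,0,1],[0,0,0.5,0,0,0,1],[0,0,0.25,0,0,0,1],[0,0,0,0,0,0,0],[0,0,0,0,0,0,0],[0,0,0,0,0,0,0],[0,0,0,0,0,0,0],[0,0,0,0,0,0,0],[0,0,0,0,0,0,0]]]' 40
python3 -m jog '[[[0,0,-0.1,0,0,0,0],[0,0,-0.3,0,0,0,0],[0,0,-0.7,0,0,0,0],[0,0,-0.8,0,0,0,0],[0,0,-0.8,0,0,0,0],[0,0,-0.8,0,0,0,0],[0,0,-0.4,0,0,0,0],[0,0,0,0,0,0,0],[0,0,0,0,0,0,0]]]'
python3 - <<'E'
from h import *
p,d=snapshot("scene"); np.savez("scene5.npz",p=p,d=d); tin_in_hand("scene5.npz"); go(607.5,186,203)
E
```

```text
time: 14.52
tool_pos: [502.0, -70.7, 7.8]
tcp_rot: [179.9, -0.1, 14.3]
ft_force: [0.1, 1.2, 6.7]
finger_gap: 56.3
time: 15.65
tool_pos: [500.0, -70.4, 200.4]
tcp_rot: [-180.0, 0.1, 14.3]
ft_force: [-0.4, 0.5, -0.9]
finger_gap: 56.7
{np.int64(-30): np.int64(0), np.int64(-27): np.int64(0), np.int64(-24): np.int64(0), np.int64(-21): np.int64(0), np.int64(-18): np.int64(0), np.int64(-15): np.int64(0), np.int64(-12): np.int64(0), np.int64(-9): np.int64(0), np.int64(-6): np.int64(1), np.int64(-3): np.int64(9), np.int64(0): np.int64(12), np.int64(3): np.int64(17), np.int64(6): np.int64(3), np.int64(9): np.int64(17), np.int64(12): np.int64(22), np.int64(15): np.int64(205), np.int64(18): np.int64(70), np.int64(21): np.int64(0), np.int64(24): np.int64(2), np.int64(27): np.int64(1), np.int64(30): np.int64(1), np.int64(33): np.int64(1), np.int64(36): np.int64(0), np.int64(39): np.int64(2)}
lid z-tcp 16.9 slope [-0.00000e+00  1.00000e-02  2.16809e+02]
59 wall circle-tcp [-2.4  1.4]
lid max toward cam 27.8
tcp [499.8 -70.3 199.9] [-1.7994e+02  1.1000e-01  1.4260e+01] gap 56.3 F [-0.8  0.8 -0. ] t 15.7
units [ 3.351 -4.438 -0.064]
```

```bash
python3 -m jog '[[[0.42,-0.555,0,0,0,0,0],[0.42,-0.555,0,0,0,0,0],[0.42,-0.555,0,0,0,0,0],[0.42,-0.555,0,0,0,0,0],[0.42,-0.555,0,0,0,0,0],[0.42,-0.555,0,0,0,0,0],[0.42,-0.555,0,0,0,0,0],[0.42,-0.555,0,0,0,0,0],[0,0,0,0,0,0,0],[0,0,0,0,0,0,0],[0,0,0,0,0,0,0],[0,0,0,0,0,0,0]]]'
python3 -c "
from h import *; go(608.2,186,125)"
```

```text
time: 17.2
tool_pos: [608.7, 185.2, 201.3]
tcp_rot: [180.0, 0.0, 14.2]
ft_force: [-0.7, -0.4, 0.1]
finger_gap: 56.5
tcp [608.7 185.2 201.3] [180.    0.   14.2] gap 56.5 F [-0.7 -0.4  0.1] t 17.2
units [-0.005 -0.018  1.527]
```

```bash
python3 -m jog '[[[-0.005,-0.01,0.5,0,0,0,0],[0,0,0.5,0,0,0,0],[0,0,0.3,0,0,0,0],[0,0,0.1,0,0,0,0],[0,0,0.08,0,0,0,0],[0,0,0.06,0,0,0,0],[0,0,0.05,0,0,0,0],[0,0,0.03,0,0,0,0],[0,0,0,0,0,0,0],[0,0,0,0,0,0,0]]]'
```

```text
time: 18.45
tool_pos: [608.5, 186.5, 120.5]
tcp_rot: [180.0, -0.0, 14.3]
ft_force: [0.5, -0.4, -1.0]
finger_gap: 56.1
```

```bash
python3 -m jog '[[[0,0,0.03,0,0,0,0],[0,0,0,0,0,0,0],[0,0,0,0,0,0,0.85],[0,0,0,0,0,0,0.85],[0,0,0,0,0,0,0.85],[0,0,-0.1,0,0,0,0.85],[0,0,-0.3,0,0,0,0.85],[0,0,-0.6,0,0,0,0.85],[0,0,-0.6,0,0,0,0],[0,0,0,0,0,0,0],[0,0,0,0,0,0,0],[0,0,0,0,0,0,0]]]'
python3 - <<'E'
from h import *
p=lid(80,150)
u,v=proj("scene",[607,186,120])[0].astype(int)
cv2.imwrite("pics/seat3.png",cv2.resize(p[v-35:v+35,u-40:u+40][:,:,::-1],(640,560),interpolation=cv2.INTER_CUBIC))
E
```

```text
time: 19.95
tool_pos: [607.7, 186.3, 197.5]
tcp_rot: [-180.0, 0.1, 14.3]
ft_force: [-0.2, -0.4, 0.1]
finger_gap: 0.2
tcp [607.7 186.3 197.5] [-1.7999e+02  1.3000e-01  1.4260e+01] gap 0.2 F [ 0.9 -0.2 -0.5] t 20.0
units [-0.005  0.005 -0.051]
166 [607.4 184.9 135.7] [ -0.151   0.182 134.351]
```

View pics/seat3.png

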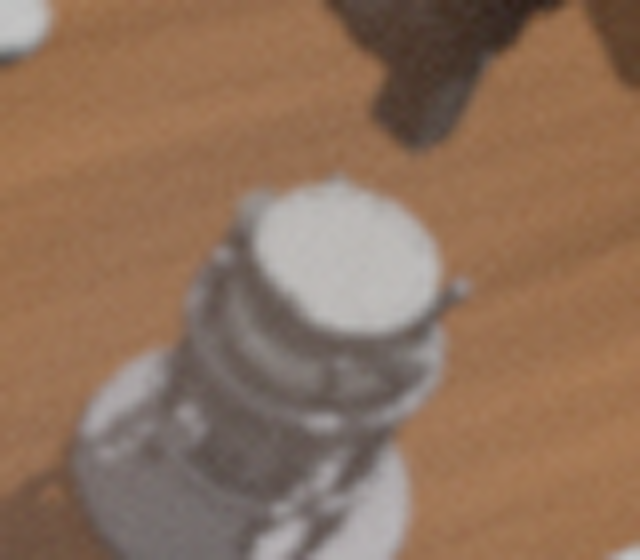

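The second tin sits flat in the mouth too (lid at crop (345,260), z about 135.7). Pressing now.

```bash
python3 -m jog '[[[0,0,0.4,0,0,0,0],[0,0,0.4,0,0,0,0],[0,0,0.2,0,0,0,0],[0,0,0.12,0,0,0,0],[0,0,0.12,0,0,0,0],[0,0,0.12,0,0,0,0],[0,0,0.12,0,0,0,0],[0,0,0.12,0,0,0,0],[0,0,0.12,0,0,0,0],[0,0,0.1,0,0,0,0],[0,0,0.1,0,0,0,0]]]'
python3 -m jog '[[[0,0,0.06,0,0,0,0],[0,0,0.06,0,0,0,0],[0,0,0,0,0,0,0],[0,0,0,0,0,0,0]]]'
```

```text
time: 21.38
tool_pos: [610.9, 187.4, 106.1]
tcp_rot: [-180.0, -0.4, 14.3]
ft_force: [-0.5, 0.9, 10.6]
finger_gap: -0.4
time: 21.88
tool_pos: [610.9, 187.4, 99.7]
tcp_rot: [-180.0, -0.4, 14.3]
ft_force: [1.8, 1.4, 7.9]
finger_gap: 0.3
```

Force dropped as it did the first time. I'll press about 2 mm more, then lift and check.

```bash
python3 -m jog '[[[0,0,0.03,0,0,0,0],[0,0,0.02,0,0,0,0],[0,0,0,0,0,0,0]]]'
python3 -m jog '[[[0,0,-0.1,0,0,0,0],[0,0,-0.3,0,0,0,0],[0,0,-0.8,0,0,0,0],[0,0,-0.8,0,0,0,0],[0,0,-0.4,0,0,0,0],[-0.6,0,0,0,0,0,0],[-0.6,0,0,0,0,0,0],[-0.6,0,0,0,0,0,0],[0,0,0,0,0,0,0],[0,0,0,0,0,0,0]]]'
python3 - <<'E'
from h import *
p=lid(80,150); d=snapshot("scene")[1]
u,v=proj("scene",[607,186,100])[0].astype(int)
a=cv2.resize(p[v-35:v+35,u-35:u+35][:,:,::-1],(400,400),interpolation=cv2.INTER_CUBIC)
b=cv2.resize(p[120:320,130:430][:,:,::-1],(400,267)); b=cv2.copyMakeBorder(b,0,133,0,0,0)
cv2.imwrite("pics/final.png",np.hstack([a,b]))
X=cloud("scene",d).reshape(-1,3); w=X[:,:2]-[607.2,185.8]; r=np.hypot(*w.T); t=(X[:,2]>95)&(X[:,2]<128)&(r<50)
y=np.radians(14.3); e=w@np.array([[np.cos(y),-np.sin(y)],[np.sin(y),np.cos(y)]])
for s in(1,-1):
    k=t&(abs(e[:,1])<9)&(s*e[:,0]>18); z0=cloud("scene",np.load("scene0.npz")["d"]).reshape(-1,3)
    w0=z0[:,:2]-[607.2,185.8]; e0=w0@np.array([[np.cos(y),-np.sin(y)],[np.sin(y),np.cos(y)]]); k0=(abs(e0[:,1])<9)&(s*e0[:,0]>18)&(np.hypot(*w0.T)<50)
    for lo in(104,110,116,122): 
        f=lambda E,Z,K:np.round(np.median((s*E[:,0])[K&(abs(Z-lo-3)<3)]),1); print(s,lo,"before",f(e0,z0[:,2],k0),"now",f(e,X[:,2],k))
E
```

```text
time: 22.25
tool_pos: [610.9, 187.4, 97.5]
tcp_rot: [-180.0, -0.4, 14.3]
ft_force: [1.4, 0.8, 8.7]
finger_gap: 0.1
time: 23.5
tool_pos: [521.5, 164.3, 214.2]
tcp_rot: [180.0, -0.0, 14.3]
ft_force: [0.7, 0.8, 0.5]
finger_gap: -0.2
tcp [521.8 164.4 214.3] [ 1.800e+02 -2.000e-02  1.425e+01] gap 0.2 F [0.2 0.3 0.5] t 23.55
units [1.768 0.003 0.286]
147 [605.9 186.2 102.1] [2.00000e-02 1.00000e-03 1.02201e+02]
1 104 before 27.6 now 30.3
1 110 before 36.1 now 37.0
1 116 before 36.2 now 33.4
1 122 before 34.8 now 37.0
-1 104 before 25.9 now 25.5
-1 110 before 28.6 now 29.3
-1 116 before 31.6 now 31.7
-1 122 before 36.8 now 35.4
```

View pics/final.png

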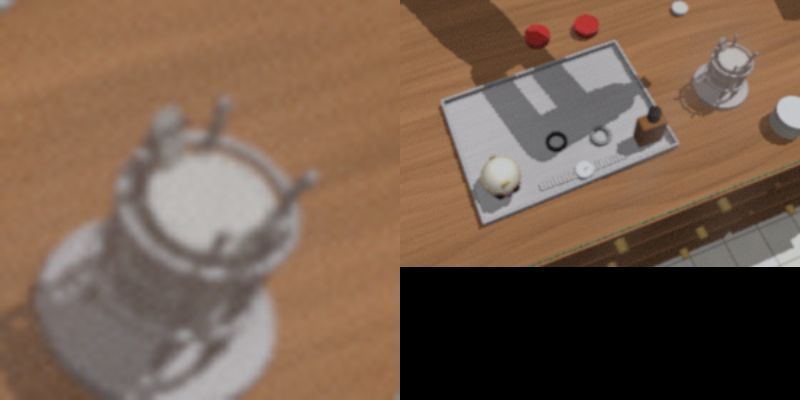

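The top lid lies flat at 102 mm under both catches (crop (215,205)). The tray now holds only the things that are not part of the job, and they look undisturbed.

```bash
python3 -c "
from bench import job; print(job.hand_in())"
```

```text
the job is handed in; nothing more can be done
None
```

Both loose aluminium tins are now in the dispenser. I set each one lid up in the mouth and pressed it down with the shut fingers until it went under the catches. The job was handed in at about 23.6 s, with the arm clear and touching nothing.

- **Pile:** In the last check the top lid lay level at about 102 mm, the same height as before loading. During each press the force fell once the lid had passed the catch tips. The highest force I read was about 11 N.
- **Catches:** The −x catch matches its starting shape within about 1.5 mm. The +x catch points are sparse and differ by 1 to 3 mm in both directions, so they don't settle its angle. I judge it shut because the spring holds the lid level at tip height.
- **Other items:** In the final picture the hair ties, watch, cologne, skull box, red tins, balm tin and cream jar look unmoved. I did not measure them, and the cross was outside that picture.
- **Disagreements:** The depth fit put each held tin 2 to 4 mm off the tool centre. Correcting fully for that on the first tin gave a light side contact of about 5 N against the rods, so I corrected less on the second, which went in without contact.
- **Slope reading:** The second tin's slope while it sat in the mouth came out tilted, probably from stray depth points. The picture showed it flat, and the lid was level after pressing.

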